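# Stand two slumped test-tube racks back up

## Task

Two test-tube racks have slumped sideways against the low metal case, one on each side of it. Push each rack's leaning top gently away from the case, with the outside of the fingers only, until the rack tips back and stands upright on its feet about where it is now; do not grip or lift the racks, and leave the jar, bottle and flask standing where they are. Either rack may go first.

Things in the scene. Friction and masses are not known exactly. Their poses are not given: they have to be found in the camera images.
- case: Low closed aluminium instrument case, a plain box 260 (x) by 180 (y) by 50 mm high, fixed to the bench. Origin at the centre of its underside; x along its long side, y across it, z up. The racks lean on the upper edges of its two long sides (+y and -y).
- rack_wide: Loose steel rack, 180 long (x), 60 deep (y), 122 tall (z): frame 112, 12 fixed tubes rise 10 above it (rows y=-15, 15; 16 across). Origin: centre of underside. About 0.3-0.65 kg. On the case's +y side; leans about 0.70 rad on its -y foot edge, 42 from the case, -y face on the case's edge, tubes overhanging the case; drops onto its feet by itself once tilted under about 0.35 rad.
- rack_narrow: Loose wooden rack, 140 long (x), 50 deep (y), 110 tall (z): frame 98, 5 fixed tubes rise 12 above it (row y=0; 18 across). Origin: centre of underside. About 0.2-0.42 kg. On the case's -y side; leans about 0.66 rad on its +y foot edge, 39 from the case, +y face on the case's edge, tubes overhanging the case; drops onto its feet by itself once tilted under about 0.35 rad.
- jar: Bystander: small amber jar, 42 mm across, 45 mm tall, standing loose on top of the case. Origin at the centre of its underside.
- bottle: Bystander: amber reagent bottle, 58 mm across, 125 mm tall, standing loose on the bench. Origin at the centre of its underside.
- flask: Bystander: conical glass flask, 74 mm across at the foot, 108 mm tall, standing loose on the bench. Origin at the centre of its underside.
Mind the look-alikes: they are no part of the job. Leave any blue or orange look-alike of the rack_narrow alone.

How it is judged:
By the outcome, as a careful person would: the job done as asked, in the order asked, and still so for the second after the job is handed in, with the robot touching nothing.
It also fails if it takes over 51 s, if anything falls off the work surface, if the arm or the gripper's body presses on something with over 40 N, if the wrist force passes 120 N, or if a joint passes its speed limit or range.

## Robot

A 6-joint arm with a two-finger parallel gripper is mounted at the origin on the work surface. World frame = base frame: x ahead of the robot, y to its left, z up, the work surface at z = 0. Lengths are in mm, angles in rad, forces in N, time in s.
With the tool pointing down it reaches from about 350 to 775 mm from the base axis. Payload 7.3 kg.
Tool frame: the origin (TCP) lies midway between the tips of the shut fingers; the grasp point (between the pads) lies 19 mm behind it; z points along the fingers, y is the line along which they close (so a half turn about z gives the same grasp; the last joint's range is limited). The gripper opens to 92 mm and grips with 3 to 60 N. Pads are 19 mm wide; open, the fingers measure 130 mm over their backs; the gripper's body (75 mm by 190 mm) begins 47 mm behind the grasp point.
Start: joints at [-1.314, 0.342, 1.524, -0, 1.275, -0.146], TCP at [205.821, -482.993, 226.741] pointing down, gripper open.
Joint ranges: [-2.53, 2.53], [-0.77, 2.02], [0.04, 2.7], [-1, 4.14], [0.28, 2.66], [-3.11, 3.11]. Speed limits (rad/s): [2.57, 2.57, 3.14, 3.14, 3.14, 3.14].

## Interface

Orientations are given as [roll, pitch, yaw] about the fixed x, y, z axes, in that order (R = Rz(yaw) Ry(pitch) Rx(roll)).
In Python, from plant import get_obs, capture, camera_model, close_job, search_frame, regions_of, pinpoint gives the robot as it stands. The module is installed in compiled form; this text tells all that it offers.
- The arm moves only by the shell command python3 -m pendant 'ROWS'. ROWS is JSON, one flat list of numbers, 7 for each row, row after row: the shift along the tool's x, y, z in units of 30 mm (1.0 is 30 mm), then the turn, a rotation vector about the tool's x, y, z in units of 4 degrees (1.0 is 4 degrees), then the closure, from -1 (fully open) to 1 (shut), so that 0 is half open. In form: [dx, dy, dz, wx, wy, wz, gripper, dx, dy, dz, wx, wy, wz, gripper, ...]. A call has 1 to 12 rows; each row shifts and turns the commanded pose from where the row before left it, along the tool's axes as they then stand; what a row does not reach is not made up. A row lasts 1/10 s, in which the tool goes at most 50 mm and 8.59 degrees, less where a joint would pass 70% of its speed; a pose out of reach is approached as far as the arm can. A call with a number of a shift or a turn outside -1 to 1 is refused whole. A call with a gripper value outside its range is refused whole. The fingers move at their own pace and stop on an object; the grip force is fixed at half the most. Time passes only in rows, so rows that do not move let the fingers close. It gives the time, the measured TCP pose, the force, the opening and the grip force at its end, in the units of the state.
- get_obs(): the state, without advancing time (a new reading comes with each control period).
- capture(name): name is "side" or "top" or "wrist"; returns the picture (420x560x3 uint8, red, green, blue); there is no depth.
- camera_model(name): a dict with "fov_y" (degrees; the focal length in pixels is half the picture's height over the tangent of half this angle, whatever the lens; pixels are square), "cx", "cy" (the principal point, pixels), "pose" (4x4, takes a point from camera to world coordinates). Camera axes: x right, y up, looking along -z (the intrinsics and any distortion apply to the point x, -y, -z); pixel columns grow to the right and rows downward; lengths in mm; the calibration is good to about 2 mm. A picture is of the moment at which its call begins: read the wrist's pose just before it. camera_model takes no time and is no camera call; for the wrist camera it gives the pose at the moment of the call.
- close_job(): hands the job in; it is judged then, once.
Trained networks look in the newest picture that a camera, given by its name, has taken for a name from the list of things; names that differ only in an ending like _2 or _b are one class to them, and where a whole thing is asked for, a point or a joint stands for the part that bears it (a point fixed in the world has none). Each returns a list of dicts, best first, with "score" (0 to 1); they miss things now and then, are a little off and sometimes report something else, mostly with a low value. They report only what shows in the picture. A call takes as long as a camera call. They do not tell look-alikes from the thing itself.
- search_frame(camera, thing): "location" ([column, row] in pixels, amid what is visible of it).
- regions_of(camera, thing): "pixels" (420x560 bool, what is visible of it) and "location" ([column, row] in pixels, amid what is visible of it).
- pinpoint(camera, thing): "location" ([column, row] in pixels: a listed point, or the origin of a listed thing).
The state is a dict: "time": time; "joint_positions": joint angles; "dq": joint speeds; "tau": joint torques, N m; "tool_pos": TCP position; "tcp_rot": TCP orientation; "contact_force": force on the tool from outside, world axes, zero at the start; "moment": the same for the moment, N m; "grip_width": finger opening in mm; "finger_force": force on a finger pad.
Only numpy, scipy, OpenCV 4.12 (cv2) and the standard library are available. Lean on these libraries where they do the work, as an engineer would, in place of code of your own. Each camera call takes 0.05 s, during which the arm holds its last target. There are 200 camera calls.

## Working session

There is one attempt and no reset: what is moved stays moved. The work goes in short steps, Python scripts to look and compute and a shell command to move; the robot and the scene stay as the last step left them, time stands still between calls to the robot, and variables do not carry over. Pictures are saved under pics/ and viewed, at most 10 in all, crops included, and the job is handed in when it is done.

```bash
mkdir -p pics; python3 - <<'E'
from plant import *
import cv2,numpy as np
for c in ("top","side"):
    im=capture(c); cv2.imwrite(f"pics/{c}0.png",im[:,:,::-1])
    m=camera_model(c); print(c,m["fov_y"],m["cx"],m["cy"],{k:v for k,v in m.items() if k not in("fov_y","cx","cy","pose")});print(np.round(m["pose"],3).tolist())
    for t in ("case","rack_wide","rack_narrow","jar","bottle","flask"):
        print(t,[(np.round(d["location"]).tolist(),round(d["score"],2)) for d in pinpoint(c,t)])
o=get_obs();print(o["time"],o["tcp_rot"],o["contact_force"])
E
```

```text
top 51.163426789906836 276.01709713036615 205.19384957915779 {}
[[-0.014, 0.997, -0.073, 460.882], [-1.0, -0.015, -0.017, -139.765], [-0.018, 0.073, 0.997, 1168.727], [0.0, 0.0, 0.0, 1.0]]
case [([246.0, 216.0], 0.62)]
rack_wide []
rack_narrow [([443.0, 234.0], 0.9), ([298.0, 226.0], 0.72), ([376.0, 231.0], 0.57), ([305.0, 293.0], 0.57)]
jar [([258.0, 177.0], 0.52), ([220.0, 138.0], 0.23)]
bottle [([218.0, 138.0], 0.72)]
flask [([279.0, 153.0], 0.94)]
side 53.56663624019374 276.96394891867925 206.54202584538092 {}
[[-0.974, 0.172, -0.144, 384.611], [-0.224, -0.701, 0.677, 601.503], [0.016, 0.692, 0.722, 844.213], [0.0, 0.0, 0.0, 1.0]]
case [([276.0, 254.0], 0.82)]
rack_wide [([226.0, 286.0], 0.85)]
rack_narrow [([271.0, 342.0], 0.76), ([299.0, 212.0], 0.72), ([315.0, 163.0], 0.7), ([327.0, 127.0], 0.67), ([364.0, 216.0], 0.59)]
jar [([243.0, 222.0], 0.82)]
bottle [([191.0, 260.0], 0.83)]
flask [([221.0, 217.0], 0.72)]
0.7 [3.14147939e+00 8.00028275e-07 4.02792022e-01] [-0.69545912 -0.49302588 -0.93844296]
```

View pics/top0.png

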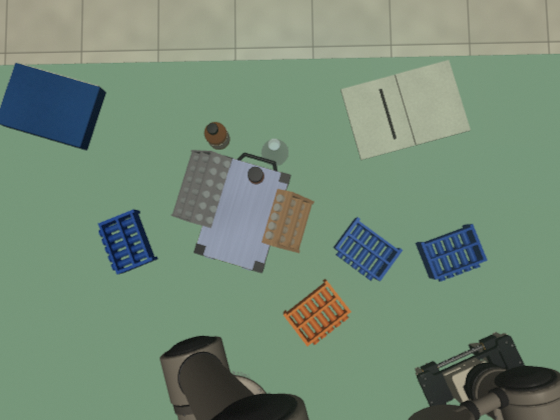

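View pics/side0.png

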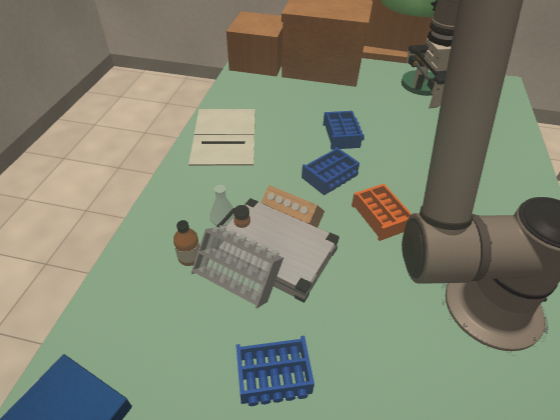

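The narrow-rack candidates in the top picture are a wooden one at (288,221) and look-alikes at (127,242), (367,249) and (452,252), all blue, plus an orange one at (318,313). The wooden one is the target because it leans on the case. I'll confirm that in an enlarged crop and fit the case pose.

```bash
cat > h.py <<'E'
from plant import *
import cv2,numpy as np
def proj(c,P):
    m=camera_model(c);f=210/np.tan(np.radians(m["fov_y"]/2));T=np.linalg.inv(m["pose"])
    P=np.atleast_2d(P);q=P@T[:3,:3].T+T[:3,3]
    return np.c_[m["cx"]+f*q[:,0]/-q[:,2],m["cy"]+f*q[:,1]/q[:,2]]
def unproj(c,uv,z):
    m=camera_model(c);f=210/np.tan(np.radians(m["fov_y"]/2));M=m["pose"]
    d=M[:3,:3]@np.array([(uv[0]-m["cx"])/f,-(uv[1]-m["cy"])/f,-1]);return M[:3,3]+d*(z-M[2,3])/d[2]
def box(lx,ly,h):
    return np.array([[sx*lx/2,sy*ly/2,z] for z in(0,h) for sx,sy in((-1,-1),(1,-1),(1,1),(-1,1))])
def place(P,p):  # x,y,yaw in mm, rad
    c,s=np.cos(p[2]),np.sin(p[2]);return P@np.array([[c,-s,0],[s,c,0],[0,0,1]]).T+[p[0],p[1],0]
def wide(x0,th=.70,e=132,h=112):   # case frame
    B=box(180,60,h);y=B[:,1]+30;z=B[:,2]
    return np.c_[B[:,0]+x0,e-z*np.sin(th)+y*np.cos(th),z*np.cos(th)+y*np.sin(th)]
def narrow(x0,th=.66,e=129,h=98):
    B=box(140,50,h);y=25-B[:,1];z=B[:,2]
    return np.c_[B[:,0]+x0,-(e-z*np.sin(th)+y*np.cos(th)),z*np.cos(th)+y*np.sin(th)]
def draw(im,c,P,col,k,off):
    q=((proj(c,P)-off)*k).astype(int)
    for a,b in [(i,(i+1)%4) for i in range(4)]+[(4+i,4+(i+1)%4) for i in range(4)]+[(i,i+4) for i in range(4)]:
        cv2.line(im,q[a].tolist(),q[b].tolist(),col,1)
E
python3 - <<'E'
from h import *
from scipy.optimize import minimize
M={}
for c in("top","side"):
    capture(c)
    for t in("case","rack_wide","rack_narrow"):
        r=regions_of(c,t)
        if t=="rack_narrow": print(c,[(np.round(d["location"]).tolist(),round(d["score"],2)) for d in r])
        tgt=np.array([288,221] if c=="top" else [290,207])
        if t=="rack_narrow": r=[d for d in r if np.hypot(*(d["location"]-tgt))<20]
        if r: M[c,t]=r[0]["pixels"]
print([(k,int(v.sum())) for k,v in M.items()])
def hull(c,P):
    im=np.zeros((420,560),np.uint8);cv2.fillConvexPoly(im,cv2.convexHull(np.round(proj(c,P)*16).astype(np.int32)),1,shift=4);return im>0
def cost(p):
    s=0
    for c in("top","side"):
        H={"case":hull(c,place(box(260,180,50),p)),"rack_wide":hull(c,place(wide(p[3]),p)),"rack_narrow":hull(c,place(narrow(p[4]),p))}
        U=np.zeros((420,560),bool);V=U.copy()
        for t in H:
            if (c,t) in M: U|=H[t];V|=M[c,t]
        s+=(U^V).sum()
        for t in("rack_wide","rack_narrow"):
            if (c,t) in M and not(c=="side" and t=="rack_narrow"): s+=(H[t]^M[c,t]).sum()
    return s
a=unproj("top",(243,215),50)
best=None
for yaw in(-.2,-.35,.2,2.9):
  r=minimize(cost,[a[0],a[1],yaw,0,0],method="Nelder-Mead",options=dict(initial_simplex=np.array([[a[0],a[1],yaw,0,0]]+[[a[0]+20*(i==0),a[1]+20*(i==1),yaw+.1*(i==2),30*(i==3),30*(i==4)] for i in range(5)])))
  print(yaw,r.fun,np.round(r.x,3).tolist())
  if best is None or r.fun<best.fun: best=r
p=best.x;np.save("p.npy",p)
import cv2
out=[]
for c,off in(("top",(165,120)),("side",(170,170))):
    im=cv2.imread(f"pics/{c}0.png")[off[1]:off[1]+170,off[0]:off[0]+170];im=cv2.resize(im,(400,400),interpolation=cv2.INTER_CUBIC);k=400/170
    draw(im,c,place(box(260,180,50),p),(0,0,255),k,off);draw(im,c,place(wide(p[3]),p),(0,255,255),k,off);draw(im,c,place(narrow(p[4]),p),(255,255,0),k,off);out.append(im)
cv2.imwrite("pics/fit.png",np.hstack(out))
E
```

```text
top [([288.0, 223.0], 0.93), ([125.0, 244.0], 0.89), ([322.0, 315.0], 0.81), ([366.0, 250.0], 0.73), ([453.0, 253.0], 0.69), ([201.0, 190.0], 0.23)]
side [([381.0, 211.0], 0.97), ([342.0, 127.0], 0.94), ([275.0, 371.0], 0.8), ([293.0, 207.0], 0.61), ([330.0, 172.0], 0.58)]
[(('top', 'case'), 6127), (('top', 'rack_wide'), 2920), (('top', 'rack_narrow'), 2160), (('side', 'case'), 5233), (('side', 'rack_wide'), 4615), (('side', 'rack_narrow'), 1307)]
-0.2 2173.0 [522.177, -35.34, -0.285, 35.323, 12.654]
-0.35 2064.0 [523.436, -34.714, -0.302, 31.96, 13.741]Traceback (most recent call last):
  File "<stdin>", line 29, in <module>
    res = _minimize_neldermead(fun, x0, args, callback, bounds=bounds,
                               **options)
    fxcc = func(xcc)
    fx = function(np.copy(x), *(wrapper_args + args))
  File "<stdin>", line 18, in cost
  File "<stdin>", line 14, in hull
  File "h.py", line 4, in proj
    m=camera_model(c);f=210/np.tan(np.radians(m["fov_y"]/2));T=np.linalg.inv(m["pose"])
ValueError: time passes only in moves, steps and waits
```

```bash
sed -i 's/^def proj/_cm={}\ndef cm(c):\n    if c not in _cm: _cm[c]=camera_model(c)\n    return _cm[c]\ndef proj/; s/m=camera_model(c)/m=cm(c)/' h.py
python3 - <<'E'
from h import *
p=np.array([523.436,-34.714,-.302,31.96,13.741]);np.save("p.npy",p)
out=[]
for c,off in(("top",(165,120)),("side",(170,170))):
    im=cv2.imread(f"pics/{c}0.png")[off[1]:off[1]+170,off[0]:off[0]+170];im=cv2.resize(im,(400,400),interpolation=cv2.INTER_CUBIC);k=400/170
    draw(im,c,place(box(260,180,50),p),(0,0,255),k,off);draw(im,c,place(wide(p[3]),p),(0,255,255),k,off);draw(im,c,place(narrow(p[4]),p),(255,255,0),k,off);out.append(im)
cv2.imwrite("pics/fit.png",np.hstack(out))
R=lambda w:(lambda d:[d[0]*np.cos(p[2])+d[1]*np.sin(p[2]),-d[0]*np.sin(p[2])+d[1]*np.cos(p[2])])(np.array(w[:2])-p[:2])
print("jar/bottle/flask in case frame",np.round([R(unproj("top",(256,175),95)),R(unproj("side",(191,260),0)),R(unproj("side",(221,217),0))]))
# targets (tool y along case x; tool down), rows worked out from the present pose
o=get_obs();print(o["time"],o["tool_pos"],o["tcp_rot"])
from scipy.spatial.transform import Rotation as Ro
T=Ro.from_euler("xyz",o["tcp_rot"]);print(np.round(T.as_matrix(),3).tolist())
for x,y in((p[3],0),(p[4],0)): print(place(np.array([[x,y,0]]),p))
E
```

```text
jar/bottle/flask in case frame [[ 99.  -9.]
 [165. 130.]
 [186. -27.]]
1.1 [ 205.8033112  -483.01272424  226.76393393] [3.14143342e+00 8.19748490e-06 4.02726697e-01]
[[0.92, 0.392, 0.0], [0.392, -0.92, -0.0], [-0.0, 0.0, -1.0]]
[[553.94960349 -44.21987198   0.        ]]
[[536.55513096 -38.80098958   0.        ]]
```

View pics/fit.png

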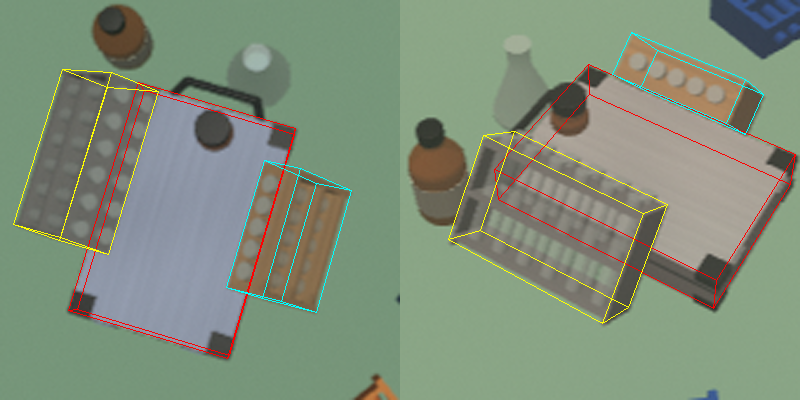

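The overlay matches in both views. The leaning wooden rack (crop (290,235)) is the narrow rack and the blue and orange ones are not part of the job. The jar, at crop (213,130), is at case (99,-9), clear of a push at x≈20. I'll turn the tool so its x axis points along case +y, then travel.

```bash
python3 -m pendant '[0,0,0,0,0,-1,0, 0,0,0,0,0,-1,0, 0,0,0,0,0,-1,0, 0,0,0,0,0,-1,0, 0,0,0,0,0,-1,0, 0,0,0,0,0,-1,0, 0,0,0,0,0,-1,0, 0,0,0,0,0,-1,0, 0,0,0,0,0,-1,0, 0,0,0,0,0,-1,0, 0,0,0,0,0,-1,0, 0,0,0,0,0,-1,0]'
python3 -m pendant '[0,0,0,0,0,-0.4,0, 0.9,0.33,0,0,0,0,0, 0.9,0.33,0,0,0,0,0, 0.9,0.33,0,0,0,0,0, 0.9,0.33,0,0,0,0,0, 0.9,0.33,0,0,0,0,0, 0.9,0.33,0,0,0,0,0, 0.9,0.33,0,0,0,0,0, 0.9,0.33,0,0,0,0,0, 0,0,0,0,0,0,0]'
cat > st.py <<'E'
from h import *
o=get_obs();p=np.load("p.npy");d=np.array(o["tool_pos"])[:2]-p[:2];c,s=np.cos(p[2]),np.sin(p[2])
print("t",round(o["time"],2),"case xyz",np.round([c*d[0]+s*d[1],-s*d[0]+c*d[1],o["tool_pos"][2]],1),"rot",np.round(o["tcp_rot"],3),"F",np.round(o["contact_force"],1),"w",o["grip_width"])
E
python3 st.py
```

```text
time: 2.3
tool_pos: [205.8, -483.0, 226.7]
tcp_rot: [3.142, 0.0, 1.243]
contact_force: [0.5, 0.1, 0.1]
grip_width: 45.8
finger_force: 0.0
time: 3.3
tool_pos: [347.1, -298.1, 226.9]
tcp_rot: [3.141, -0.001, 1.271]
contact_force: [0.4, 0.6, 0.3]
grip_width: 45.7
finger_force: 0.0
t 3.3 case xyz [ -90.  -303.9  226.9] rot [ 3.141e+00 -1.000e-03  1.271e+00] F [0.4 0.6 0.3] w 45.73484357961255
```

```bash
python3 -m pendant '[0.92,0.33,0,0,0,0,0, 0.92,0.33,0,0,0,0,0, 0.92,0.33,0,0,0,0,0, 0.92,0.33,0,0,0,0,0, 0.92,0.33,0,0,0,0,0, 0.92,0.33,0,0,0,0,0, 0.92,0.33,0,0,0,0,0, 0.92,0.33,0,0,0,0,0, 0.92,0.33,0,0,0,0,0, 0.92,0.33,0,0,0,0,0, 0.92,0.33,0,0,0,0,0, 0,0,0,0,0,0,0]' >/dev/null
python3 -m pendant '[0,0,0.8,0,0,0,0, 0,0,0.8,0,0,0,0, 0,0,0.8,0,0,0,0, 0,0,0.6,0,0,0,0, 0,0,0,0,0,0,0, 0,0,0,0,0,0,0]' >/dev/null; python3 st.py
```

```text
t 5.1 case xyz [ 18.6  -3.8 137.1] rot [3.141 0.    1.268] F [ 0.2 -0.4  0.5] w 45.84408046609
```

```bash
python3 -m pendant '[0,0,0.7,0,0,0,0, 0,0,0.7,0,0,0,0, 0,0,0.7,0,0,0,0, 0.4,0,0,0,0,0,0, 0.4,0,0,0,0,0,0, 0.4,0,0,0,0,0,0, 0.2,0,0,0,0,0,0, 0,0,0,0,0,0,0]' >/dev/null; python3 st.py
python3 -m pendant '[0.12,0,0,0,0,0,0, 0.12,0,0,0,0,0,0, 0.12,0,0,0,0,0,0, 0.12,0,0,0,0,0,0, 0.12,0,0,0,0,0,0, 0.12,0,0,0,0,0,0, 0,0,0,0,0,0,0]'>/dev/null; python3 st.py
python3 - <<'E'
from h import *
cv2.imwrite("pics/s1.png",cv2.resize(capture("side")[130:330,150:400,::-1],(750,600),interpolation=cv2.INTER_CUBIC))
E
```

```text
t 5.9 case xyz [18.7 40.5 74.6] rot [ 3.14 -0.    1.27] F [-0.4  0.1  0.1] w 45.971091722212954
t 6.6 case xyz [18.3 61.2 73.7] rot [ 3.142 -0.     1.269] F [-0.1 -0.9 -0.4] w 46.26299813731144
```

View pics/s1.png

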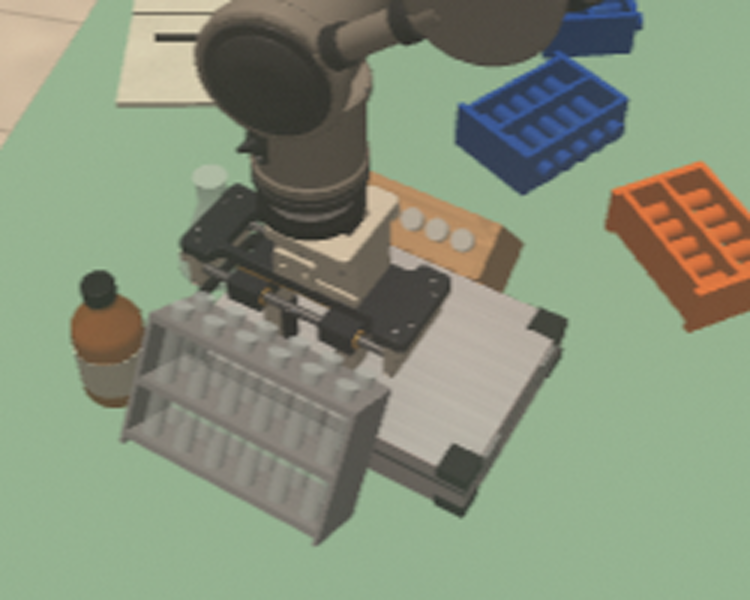

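The wide rack (crop (260,430)) is tilting up cleanly and the bottle at (105,340) hasn't been touched. I'll continue slowly.

```bash
python3 -m pendant '[0.1,0,0,0,0,0,0, 0.1,0,0,0,0,0,0, 0.1,0,0,0,0,0,0, 0.08,0,0,0,0,0,0, 0.08,0,0,0,0,0,0, 0.08,0,0,0,0,0,0, 0.08,0,0,0,0,0,0, 0.08,0,0,0,0,0,0, 0.08,0,0,0,0,0,0, 0.08,0,0,0,0,0,0, 0.08,0,0,0,0,0,0, 0,0,0,0,0,0,0]'>/dev/null; python3 st.py
python3 -m pendant '[0,0,0,0,0,0,0, 0,0,0,0,0,0,0, 0,0,0,0,0,0,0, 0,0,0,0,0,0,0]'>/dev/null; python3 st.py
python3 - <<'E'
from h import *
cv2.imwrite("pics/s2.png",cv2.resize(capture("side")[130:330,150:400,::-1],(750,600),interpolation=cv2.INTER_CUBIC))
E
```

```text
t 7.85 case xyz [18.4 89.2 73.7] rot [3.142 0.    1.269] F [-0.   0.6 -0.3] w 45.766400458064936
t 8.25 case xyz [18.4 88.8 73.7] rot [3.142 0.    1.268] F [ 0.1  0.5 -0.2] w 46.01974403627545
```

View pics/s2.png

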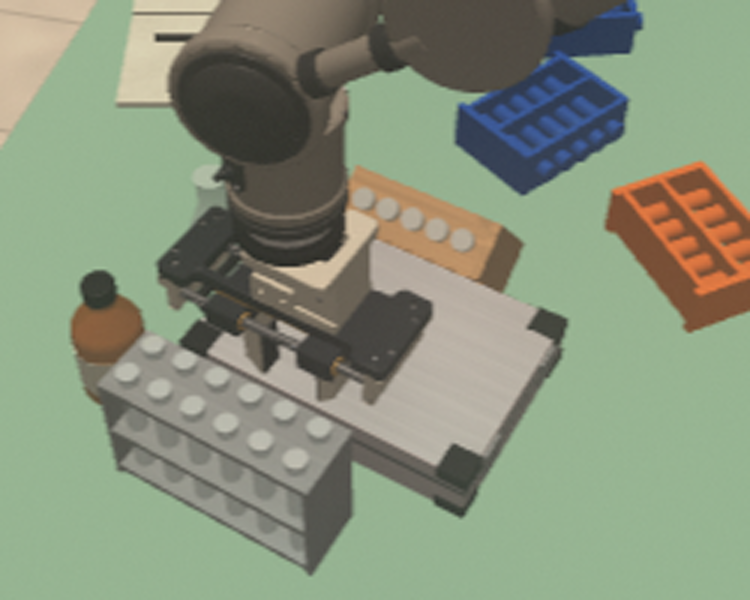

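The wide rack now stands upright on its feet (crop (225,450)). Next is the narrow rack, pushed from the other side of the fingers.

```bash
python3 -m pendant '[-0.75,0,0,0,0,0,0, -0.75,0,0,0,0,0,0, -0.75,0,0,0,0,0,0, -0.75,-0.1,0.1,0,0,0,0, -0.75,-0.05,0.15,0,0,0,0, -0.7,0,0.15,0,0,0,0, 0,0,0,0,0,0,0]' >/dev/null; python3 st.py
python3 -m pendant '[-0.12,0,0,0,0,0,0, -0.12,0,0,0,0,0,0, -0.12,0,0,0,0,0,0, -0.12,0,0,0,0,0,0, -0.12,0,0,0,0,0,0, -0.12,0,0,0,0,0,0, -0.12,0,0,0,0,0,0, 0,0,0,0,0,0,0]'>/dev/null; python3 st.py
python3 - <<'E'
from h import *
cv2.imwrite("pics/s3.png",np.hstack([cv2.resize(capture(c)[r0:r0+170,c0:c0+170,::-1],(400,400),interpolation=cv2.INTER_CUBIC) for c,c0,r0 in(("top",165,120),("side",170,140))]))
E
```

```text
t 9.0 case xyz [ 13.6 -46.7  61.3] rot [-3.141  0.     1.266] F [0.3 0.1 0.1] w 45.7192394042684
t 9.8 case xyz [ 13.8 -70.3  61.7] rot [-3.142  0.     1.268] F [-0.2  0.2  0.3] w 46.14740067995243
```

View pics/s3.png

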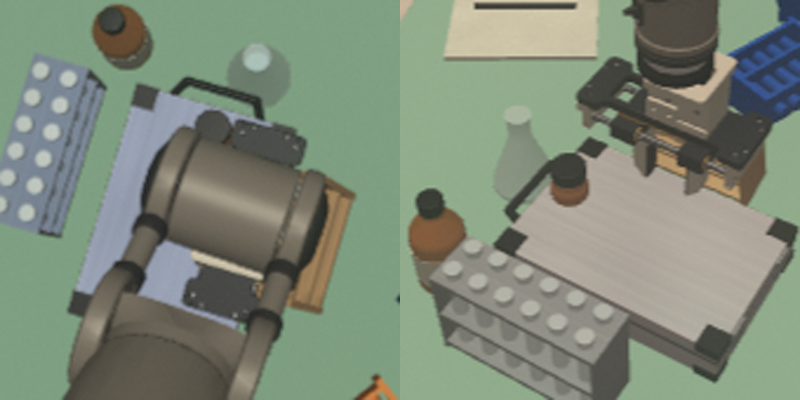

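The fingers are now on the narrow rack (side crop (735,175)). The jar and flask are still standing where they were.

```bash
python3 -m pendant '[-0.08,0,0,0,0,0,0, -0.08,0,0,0,0,0,0, -0.08,0,0,0,0,0,0, -0.08,0,0,0,0,0,0, -0.08,0,0,0,0,0,0, -0.08,0,0,0,0,0,0, -0.08,0,0,0,0,0,0, -0.08,0,0,0,0,0,0, 0,0,0,0,0,0,0, 0,0,0,0,0,0,0, 0,0,0,0,0,0,0, 0,0,0,0,0,0,0]'>/dev/null; python3 st.py
python3 - <<'E'
from h import *
cv2.imwrite("pics/s4.png",np.hstack([cv2.resize(capture(c)[r0:r0+170,c0:c0+170,::-1],(400,400),interpolation=cv2.INTER_CUBIC) for c,c0,r0 in(("top",165,120),("side",200,110))]))
E
```

```text
t 11.1 case xyz [ 13.8 -88.9  61.7] rot [-3.142  0.     1.269] F [-0.4 -0.5  0.1] w 46.088782012054715
```

View pics/s4.png

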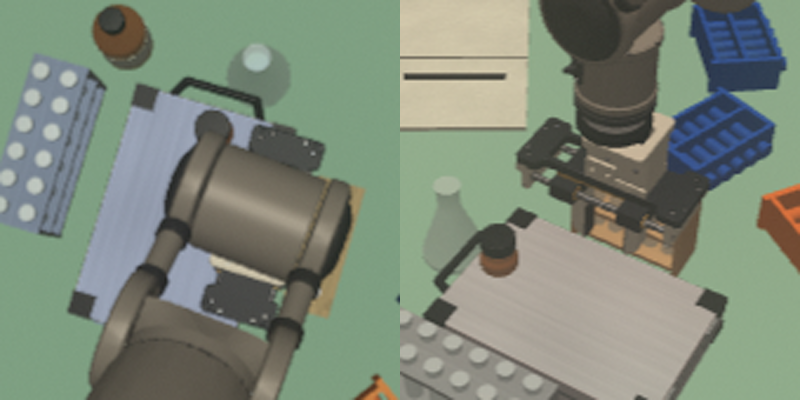

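The narrow rack looks upright (side crop (640,240)) but is partly hidden. I'll back the fingers off, raise the arm and check.

```bash
python3 -m pendant '[0.3,0,0,0,0,0,0, 0.6,0,0,0,0,0,0, 0.7,0,0,0,0,0,0, 0.7,0,0,0,0,0,0, 0,0,-0.8,0,0,0,0, 0,0,-1,0,0,0,0, 0,0,-1,0,0,0,0, 0,0,-1,0,0,0,0, 0,0,-1,0,0,0,0, 0,0,-0.7,0,0,0,0, 0,0,0,0,0,0,0]'>/dev/null
python3 -m pendant '[0,-1,0,0,0,0,0, 0,-1,0,0,0,0,0, 0,-1,0,0,0,0,0, 0,-1,0,0,0,0,0, 0,-1,0,0,0,0,0, 0,0,0,0,0,0,0, 0,0,0,0,0,0,0]'>/dev/null; python3 st.py
python3 - <<'E'
from h import *
cv2.imwrite("pics/s5.png",np.hstack([cv2.resize(capture(c)[r0:r0+200,c0:c0+200,::-1],(400,400),interpolation=cv2.INTER_CUBIC) for c,c0,r0 in(("top",155,110),("side",165,130))]))
E
```

```text
t 13.0 case xyz [-136.3  -19.7  226.4] rot [3.141 0.    1.269] F [ 0.4  0.1 -0.1] w 46.040161316717366
```

View pics/s5.png

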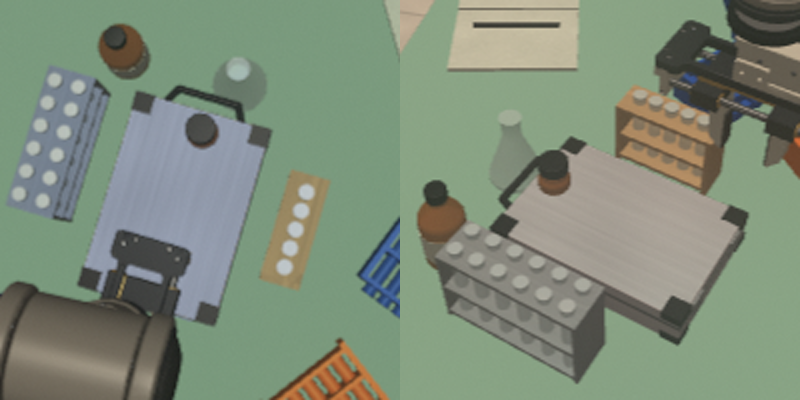

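Both racks stand upright next to the case: the wide one at top crop (55,140) and the narrow one at (295,230). The jar, bottle and flask haven't moved, and the gripper is clear of everything.

```bash
python3 -c "from plant import *;print(close_job())"
```

```text
the job is handed in; nothing more can be done
None
```

Both racks are upright on their feet beside the case, the jar, bottle and flask look untouched in the last pictures, and the job was handed in at about 13 s (no verdict was returned).

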